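Find the worn bearing by feel and put it in the reject nest

TASK

One of the three bearing cartridges in the aluminium rack is worn: its disc turns a little and then binds. Try all three in the rack by pushing each black drive pin round about a quarter turn with a light touch and leaving it there; stop as soon as one binds and never force it. Then lift the worn cartridge out, ease it gently fully home into the red reject nest and let go, leaving the two good ones fully home in the rack and the other things on the bench undisturbed.

Things in the scene. Friction and masses are not known exactly. Their poses are not given: they have to be found in the camera images.
- bearing_a: bearing cartridge, one of three that look identical: square steel housing 46 x 46 x 58 mm (0.6 to 0.9 kg), upright, with a drive disc on top. Origin: centre of its underside, z up, x and y square to its flats (grip two opposite flats). It starts loose in a rack pocket, axes along the rack's; which stands where varies. One of the three is worn: nothing visible tells
- drive_a: turning disc on cartridge a: steel, 39 mm across, 6 mm thick, boss 2.5 mm higher. Origin: on its vertical axis, at its underside, 59 mm above the housing's underside; its -x points to its pin. Turns either way about z. Good: turns all round with about 1 N at the pin and stays where left. Worn: starts as easily (1 to 2 N) but binds hard after 23 to 34 degrees either way
- pin_a (a point): centre of the top of cartridge a's black upright drive pin: 8 mm across, 20 mm tall above the disc, its top 85 mm above the housing's underside, 15 mm from the turning axis. It starts on the rack's -x side of the axis, within 6 degrees. Delicate: pin and disc bear 12 N at most, pinching included
- bearing_b: bearing cartridge, one of three that look identical: square steel housing 46 x 46 x 58 mm (0.6 to 0.9 kg), upright, with a drive disc on top. Origin: centre of its underside, z up, x and y square to its flats (grip two opposite flats). It starts loose in a rack pocket, axes along the rack's; which stands where varies. One of the three is worn: nothing visible tells
- drive_b: turning disc on cartridge b: steel, 39 mm across, 6 mm thick, boss 2.5 mm higher. Origin: on its vertical axis, at its underside, 59 mm above the housing's underside; its -x points to its pin. Turns either way about z. Good: turns all round with about 1 N at the pin and stays where left. Worn: starts as easily (1 to 2 N) but binds hard after 23 to 34 degrees either way
- pin_b (a point): centre of the top of cartridge b's black upright drive pin: 8 mm across, 20 mm tall above the disc, its top 85 mm above the housing's underside, 15 mm from the turning axis. It starts on the rack's -x side of the axis, within 6 degrees. Delicate: pin and disc bear 12 N at most, pinching included
- bearing_c: bearing cartridge, one of three that look identical: square steel housing 46 x 46 x 58 mm (0.6 to 0.9 kg), upright, with a drive disc on top. Origin: centre of its underside, z up, x and y square to its flats (grip two opposite flats). It starts loose in a rack pocket, axes along the rack's; which stands where varies. One of the three is worn: nothing visible tells
- drive_c: turning disc on cartridge c: steel, 39 mm across, 6 mm thick, boss 2.5 mm higher. Origin: on its vertical axis, at its underside, 59 mm above the housing's underside; its -x points to its pin. Turns either way about z. Good: turns all round with about 1 N at the pin and stays where left. Worn: starts as easily (1 to 2 N) but binds hard after 23 to 34 degrees either way
- pin_c (a point): centre of the top of cartridge c's black upright drive pin: 8 mm across, 20 mm tall above the disc, its top 85 mm above the housing's underside, 15 mm from the turning axis. It starts on the rack's -x side of the axis, within 6 degrees. Delicate: pin and disc bear 12 N at most, pinching included
- rack: fixed bare aluminium block 84 x 255 x 26 mm on the worktop, with three square pockets 49 mm wide (chamfered mouths) and 20 mm deep, 85 mm apart along its y, the middle one at its centre. Origin: centre of its underside; y along its length
- reject_nest: fixed red block 84 x 85 x 26 mm on the worktop with one square pocket of the same size (49 mm wide, chamfered, 20 mm deep) in its centre, sides along its x and y. Origin: centre of its underside
- nest_floor (a point): centre of the floor of the red nest's pocket, 6 mm above the worktop; a cartridge that is fully home has its underside here
- rack_pocket0 (a point): centre of the floor of rack pocket 0 (6 mm above the worktop), counted along the rack's y
- rack_pocket1 (a point): centre of the floor of rack pocket 1 (6 mm above the worktop), counted along the rack's y
- rack_pocket2 (a point): centre of the floor of rack pocket 2 (6 mm above the worktop), counted along the rack's y
- mortar: bystander: white ceramic mortar, 98 mm across, 45 mm high; origin at the centre of its underside
- petri_dish: bystander: glass petri dish, 91 mm across, 16 mm high; origin at the centre of its underside
- timer: bystander: bench timer, 62 x 68 x 22 mm; origin at the centre of its underside
- marker: bystander: felt marker lying on the worktop, 130 mm long along its y, 15 mm thick; origin under its middle
There are look-alikes about, which are no part of the job. There is more than one size of the reject_nest; the one meant has the size given above.

How it is judged (in metres and radians):
On the way:
1. with all three home in the rack, two pins stand at least 16 mm (about 65 degrees) from where they were and the third, which bound, 3 to 13 mm (((horizontal distance between bearing_a and rack_pocket0 below 0.004 m and z of bearing_a in the frame of rack_pocket0 below 0.003 m and angle between bearing_a's own z axis and vertical below 0.06 rad) or (horizontal distance between bearing_a and rack_pocket1 below 0.004 m and z of bearing_a in the frame of rack_pocket1 below 0.003 m and angle between bearing_a's own z axis and vertical below 0.06 rad) or (horizontal distance between bearing_a and rack_pocket2 below 0.004 m and z of bearing_a in the frame of rack_pocket2 below 0.003 m and angle between bearing_a's own z axis and vertical below 0.06 rad)) and ((horizontal distance between bearing_b and rack_pocket0 below 0.004 m and z of bearing_b in the frame of rack_pocket0 below 0.003 m and angle between bearing_b's own z axis and vertical below 0.06 rad) or (horizontal distance between bearing_b and rack_pocket1 below 0.004 m and z of bearing_b in the frame of rack_pocket1 below 0.003 m and angle between bearing_b's own z axis and vertical below 0.06 rad) or (horizontal distance between bearing_b and rack_pocket2 below 0.004 m and z of bearing_b in the frame of rack_pocket2 below 0.003 m and angle between bearing_b's own z axis and vertical below 0.06 rad)) and ((horizontal distance between bearing_c and rack_pocket0 below 0.004 m and z of bearing_c in the frame of rack_pocket0 below 0.003 m and angle between bearing_c's own z axis and vertical below 0.06 rad) or (horizontal distance between bearing_c and rack_pocket1 below 0.004 m and z of bearing_c in the frame of rack_pocket1 below 0.003 m and angle between bearing_c's own z axis and vertical below 0.06 rad) or (horizontal distance between bearing_c and rack_pocket2 below 0.004 m and z of bearing_c in the frame of rack_pocket2 below 0.003 m and angle between bearing_c's own z axis and vertical below 0.06 rad)) and ((distance of pin_a from where it was at the start of the episode between 0.003 and 0.013 m and distance of each of pin_b, pin_c from where it was at the start of the episode above 0.016 m) or (distance of pin_b from where it was at the start of the episode between 0.003 and 0.013 m and distance of each of pin_a, pin_c from where it was at the start of the episode above 0.016 m) or (distance of pin_c from where it was at the start of the episode between 0.003 and 0.013 m and distance of each of pin_a, pin_b from where it was at the start of the episode above 0.016 m))), for 0.1 s.
At the end, for the whole second after the job is handed in: the cartridge that binds stands fully home in the red nest (within 3 mm of its floor and 4 mm of its centre, upright to 3.4 degrees), the two others, whose pins are turned by 16 mm or more, likewise in the rack, all at rest (((horizontal distance between bearing_a and nest_floor below 0.004 m and z of bearing_a in the frame of nest_floor below 0.003 m and angle between bearing_a's own z axis and vertical below 0.06 rad and distance of each of pin_b, pin_c from where it was at the start of the episode above 0.016 m and ((horizontal distance between bearing_b and rack_pocket0 below 0.004 m and z of bearing_b in the frame of rack_pocket0 below 0.003 m and angle between bearing_b's own z axis and vertical below 0.06 rad) or (horizontal distance between bearing_b and rack_pocket1 below 0.004 m and z of bearing_b in the frame of rack_pocket1 below 0.003 m and angle between bearing_b's own z axis and vertical below 0.06 rad) or (horizontal distance between bearing_b and rack_pocket2 below 0.004 m and z of bearing_b in the frame of rack_pocket2 below 0.003 m and angle between bearing_b's own z axis and vertical below 0.06 rad)) and ((horizontal distance between bearing_c and rack_pocket0 below 0.004 m and z of bearing_c in the frame of rack_pocket0 below 0.003 m and angle between bearing_c's own z axis and vertical below 0.06 rad) or (horizontal distance between bearing_c and rack_pocket1 below 0.004 m and z of bearing_c in the frame of rack_pocket1 below 0.003 m and angle between bearing_c's own z axis and vertical below 0.06 rad) or (horizontal distance between bearing_c and rack_pocket2 below 0.004 m and z of bearing_c in the frame of rack_pocket2 below 0.003 m and angle between bearing_c's own z axis and vertical below 0.06 rad))) or (horizontal distance between bearing_b and nest_floor below 0.004 m and z of bearing_b in the frame of nest_floor below 0.003 m and angle between bearing_b's own z axis and vertical below 0.06 rad and distance of each of pin_a, pin_c from where it was at the start of the episode above 0.016 m and ((horizontal distance between bearing_a and rack_pocket0 below 0.004 m and z of bearing_a in the frame of rack_pocket0 below 0.003 m and angle between bearing_a's own z axis and vertical below 0.06 rad) or (horizontal distance between bearing_a and rack_pocket1 below 0.004 m and z of bearing_a in the frame of rack_pocket1 below 0.003 m and angle between bearing_a's own z axis and vertical below 0.06 rad) or (horizontal distance between bearing_a and rack_pocket2 below 0.004 m and z of bearing_a in the frame of rack_pocket2 below 0.003 m and angle between bearing_a's own z axis and vertical below 0.06 rad)) and ((horizontal distance between bearing_c and rack_pocket0 below 0.004 m and z of bearing_c in the frame of rack_pocket0 below 0.003 m and angle between bearing_c's own z axis and vertical below 0.06 rad) or (horizontal distance between bearing_c and rack_pocket1 below 0.004 m and z of bearing_c in the frame of rack_pocket1 below 0.003 m and angle between bearing_c's own z axis and vertical below 0.06 rad) or (horizontal distance between bearing_c and rack_pocket2 below 0.004 m and z of bearing_c in the frame of rack_pocket2 below 0.003 m and angle between bearing_c's own z axis and vertical below 0.06 rad))) or (horizontal distance between bearing_c and nest_floor below 0.004 m and z of bearing_c in the frame of nest_floor below 0.003 m and angle between bearing_c's own z axis and vertical below 0.06 rad and distance of each of pin_a, pin_b from where it was at the start of the episode above 0.016 m and ((horizontal distance between bearing_a and rack_pocket0 below 0.004 m and z of bearing_a in the frame of rack_pocket0 below 0.003 m and angle between bearing_a's own z axis and vertical below 0.06 rad) or (horizontal distance between bearing_a and rack_pocket1 below 0.004 m and z of bearing_a in the frame of rack_pocket1 below 0.003 m and angle between bearing_a's own z axis and vertical below 0.06 rad) or (horizontal distance between bearing_a and rack_pocket2 below 0.004 m and z of bearing_a in the frame of rack_pocket2 below 0.003 m and angle between bearing_a's own z axis and vertical below 0.06 rad)) and ((horizontal distance between bearing_b and rack_pocket0 below 0.004 m and z of bearing_b in the frame of rack_pocket0 below 0.003 m and angle between bearing_b's own z axis and vertical below 0.06 rad) or (horizontal distance between bearing_b and rack_pocket1 below 0.004 m and z of bearing_b in the frame of rack_pocket1 below 0.003 m and angle between bearing_b's own z axis and vertical below 0.06 rad) or (horizontal distance between bearing_b and rack_pocket2 below 0.004 m and z of bearing_b in the frame of rack_pocket2 below 0.003 m and angle between bearing_b's own z axis and vertical below 0.06 rad)))) and linear speed of each of bearing_a, bearing_b, bearing_c below 0.02 m/s); the robot touches nothing.
It fails at once if a drive disc or its pin is forced: more than 15 N from the gripper (contact force between any of drive_a, drive_b, drive_c and the fingers above 15 N or contact force between any of drive_a, drive_b, drive_c and the arm above 15 N).
It fails at once if a cartridge is rammed or dropped into the red nest: more than 50 N between them (contact force between any of bearing_a, bearing_b, bearing_c and reject_nest above 50 N).
It fails at once if a cartridge standing in its pocket is pushed over: leans by more than 0.12 rad (7 degrees) ((angle between bearing_a's own z axis and vertical above 0.12 rad and height (world z) of bearing_a below 0.016 m) or (angle between bearing_b's own z axis and vertical above 0.12 rad and height (world z) of bearing_b below 0.016 m) or (angle between bearing_c's own z axis and vertical above 0.12 rad and height (world z) of bearing_c below 0.016 m)).
It fails at once if a bystander is shifted by more than 15 mm (distance of any of mortar, petri_dish, timer, marker from where it was at the start of the episode above 0.015 m).
It also fails if it takes over 72 s, if anything falls off the work surface, if the arm or the gripper's body presses on something with over 40 N, if the wrist force passes 120 N, or if a joint passes its speed limit or range.

ROBOT

A 6-joint arm with a two-finger parallel gripper is mounted at the origin on a cart in front of the work surface, level with it; the furniture and walls round the work are solid. World frame = base frame: x ahead of the robot, y to its left, z up, the work surface at z = 0. Lengths are in mm, angles in rad, forces in N, time in s.
With the tool pointing down it reaches from about 350 to 775 mm from the base axis. Payload 7.3 kg.
Tool frame: the origin (TCP) lies on the centre line of the jaws, within the pads' length; the fingertips stand 19 mm ahead of it and the grasp point (between the pads) is the TCP (r.finger_overhang is the distance from the TCP to the fingertips, in mm); z points along the fingers, x is the direction in which the jaws open and shut, and the axes are right-handed (so a half turn about z gives the same grasp; the last joint's range is limited). The gripper opens to 92 mm and grips with 3 to 60 N. Pads are 19 mm wide; open, the fingers measure 130 mm over their backs; the gripper's body (75 mm by 190 mm) begins 47 mm behind the grasp point.
Start: joints at [1.158, 0.342, 1.524, -0, 1.275, -0.146], TCP at [138.398, 506.448, 245.741] pointing down, gripper open.
Joint ranges: [-2.53, 2.53], [-0.77, 2.02], [0.04, 2.7], [-1, 4.14], [0.28, 2.66], [-3.11, 3.11]. Speed limits (rad/s): [2.57, 2.57, 3.14, 3.14, 3.14, 3.14].

INTERFACE

Orientations are given as a unit quaternion [w, x, y, z].
In Python, from bench import r gives the robot as it stands. The module is installed in compiled form; this text tells all that it offers. Calls block until the motion is done:
- r.movep(position, orientation): joint-space move of the TCP to a pose.
- r.move_l(position, rotation=None, feed=150): straight line of the TCP; rotation=None keeps the orientation; feed is the mean speed in mm/s.
- r.move_j(angles): joint-space move.
- r.grip(opening): opening from 0.0 (shut) to 1.0 (fully open); the grip force is fixed at half the most; returns when the fingers have stopped.
- r.dwell(seconds).
- r.inverse_kinematics(position, orientation): joint angles nearest the present ones, or None.
- r.state(): the state.
- r.grab_frame(name): name is "side" or "top"; returns a dict with "frame" (400x640x3 uint8, red, green, blue), "intrinsics" (3x3 intrinsics, pixels), "pose" (4x4, takes a point from camera to world coordinates). Camera axes: x right, y up, looking along -z (the intrinsics and any distortion apply to the point x, -y, -z); pixel columns grow to the right and rows downward; lengths in mm; the calibration is good to about 2 mm. A picture is of the moment at which its call begins. There is no depth.
A pose or a line that the arm cannot do raises r.Unreachable and nothing moves.
- r.sign_off(): hands the job in, once; it reports no verdict.
Trained networks look in a picture, given as the dict that the camera call returned (one of the last four; its "shot" number tells which), for a name from the list of things; names that differ only in an ending like _2 or _b are one class to them, and where a whole thing is asked for, a point or a joint stands for the part that bears it (a point fixed in the world has none). Each returns a list of dicts, best first, with "score" (0 to 1); they miss things now and then, are a little off and sometimes report something else, mostly with a low value. They report only what shows in the picture. A call takes as long as a camera call. They do not tell look-alikes from the thing itself.
- r.recognise(picture, thing): "xy" ([column, row] in pixels, amid what is visible of it).
- r.mark_of(picture, thing): "xy" ([column, row] in pixels: a listed point, or the origin of a listed thing).
The state is a dict: "t": time; "joint_positions": joint angles; "qvel": joint speeds; "effort": joint torques, N m; "eef_pos": TCP position; "eef_rot": TCP orientation; "contact_force": force on the tool from outside, world axes, zero at the start; "ft_torque": the same for the moment, N m; "grip_width": opening from 0.0 (shut) to 1.0 (fully open).
Only numpy, scipy, OpenCV 4.12 (cv2) and the standard library are available. Lean on these libraries where they do the work, as an engineer would, in place of code of your own. Each camera call takes 0.05 s, during which the arm holds its last target.

## Working session

There is one attempt and no reset: what is moved stays moved. The work goes in short steps, each a Python script; the robot and the scene stay as the last script left them, time stands still between calls to the robot, and variables do not carry over. Pictures are saved under pics/ and viewed, and the job is handed in when it is done.

```bash
mkdir -p pics; ls; cat > h.py <<'E'
import numpy as np, cv2
from bench import r
def save(p,n):
    cv2.imwrite('pics/'+n,cv2.cvtColor(p['frame'],cv2.COLOR_RGB2BGR))
def ray(p,xy):
    K=np.array(p['intrinsics']);T=np.array(p['pose'])
    d=np.linalg.inv(K)@[xy[0],xy[1],1]; d=np.array([d[0],-d[1],-d[2]])
    return T[:3,3],T[:3,:3]@d
def at(p,xy,z):
    o,d=ray(p,xy); return o+d*(z-o[2])/d[2]
def proj(p,X):
    K=np.array(p['intrinsics']);T=np.array(p['pose'])
    c=T[:3,:3].T@(np.array(X)-T[:3,3]); q=K@[c[0],-c[1],-c[2]]; return q[:2]/q[2]
E
python3 - <<'E'
from h import *
for n in('side','top'):
    p=r.grab_frame(n); save(p,n+'0.png'); print(n,p.keys(),p['intrinsics'],np.round(p['pose'],3))
    for th,z in(('pin_a',91),('bearing_a',6),('reject_nest',0),('nest_floor',6),('rack',0),('rack_pocket0',6),('rack_pocket1',6),('rack_pocket2',6),('mortar',0),('timer',0),('marker',0),('petri_dish',0)):
        for d in r.mark_of(p,th)[:5]: print(th,round(d['score'],2),np.round(d['xy'],1),np.round(at(p,d['xy'],z),1))
s=r.state();print(s)
E
```

```text
pics
side dict_keys(['frame', 'intrinsics', 'pose', 'shot']) [[493.67541335   0.         325.36812885]
 [  0.         493.67541335 195.47029621]
 [  0.           0.           1.        ]] [[-9.850000e-01  1.070000e-01 -1.350000e-01  3.367370e+02]
 [-1.720000e-01 -6.190000e-01  7.660000e-01  1.076100e+03]
 [-1.000000e-03  7.780000e-01  6.290000e-01  1.086486e+03]
 [ 0.000000e+00  0.000000e+00  0.000000e+00  1.000000e+00]]
pin_a 0.63 [343.7 235.6] [465.5  37.4  91. ]
pin_a 0.6 [345.7 225.1] [466.1  -8.5  91. ]
pin_a 0.55 [350.6 220.5] [454.5 -31.3  91. ]
bearing_a 0.87 [340.8 261.3] [469.1  60.1   6. ]
bearing_a 0.7 [322.5 274. ] [514.1 119.1   6. ]
bearing_a 0.53 [343.6 238.5] [474.9 -38.2   6. ]
bearing_a 0.34 [352.1 221.7] [ 458.9 -120.9    6. ]
reject_nest 0.74 [352.6 224.1] [ 456.4 -116.2    0. ]
reject_nest 0.73 [340.9 196.5] [ 515.3 -251.2    0. ]
reject_nest 0.59 [373.8 140. ] [ 437.4 -634.5    0. ]
reject_nest 0.49 [332.8 247. ] [503.2  -1.2   0. ]
reject_nest 0.41 [346.8 226. ] [ 473.8 -103.9    0. ]
nest_floor 0.89 [380.7 208.5] [ 372.6 -203.3    6. ]
nest_floor 0.84 [341.2 
[... 3039 characters left out ...]
118.2    0. ]
{'t': 1.3, 'joint_positions': array([ 1.15802579e+00,  3.41991316e-01,  1.52407692e+00,  1.75624329e-05,
        1.27544184e+00, -1.46003680e-01]), 'qvel': array([-0.00027563, -0.00015498, -0.00050949, -0.00112187,  0.00084592,
        0.00054602]), 'effort': array([ 1.88265207e-03, -4.31142962e+01, -2.44472212e+01,  7.20023783e-02,
        4.86235286e-02, -1.21988342e-05]), 'eef_pos': array([138.37923879, 506.45108247, 245.75308867]), 'eef_rot': array([-2.73605571e-05,  7.94864443e-01,  6.06787043e-01,  3.20425700e-05]), 'contact_force': array([-0.27822113, -0.09743569, -0.22371557]), 'ft_torque': array([ 0.02275362,  0.06321227, -0.03470935]), 'grip_width': 0.996248612017004}
```

```bash
python3 - <<'E'
import cv2
a=cv2.imread('pics/side0.png');cv2.imwrite('pics/side0c.png',cv2.resize(a[110:310,240:440],(800,600*800//800) if 0 else (600,600),interpolation=cv2.INTER_CUBIC))
a=cv2.imread('pics/top0.png');cv2.imwrite('pics/top0c.png',cv2.resize(a[150:290,220:400],(792,616))[:600] if 0 else cv2.resize(a[150:285,220:400],(800,600),interpolation=cv2.INTER_CUBIC))
E
```

```text
(no output)
```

View pics/side0.png

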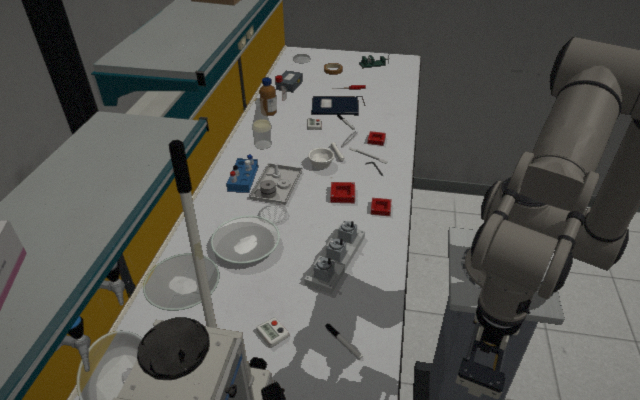

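View pics/top0c.png

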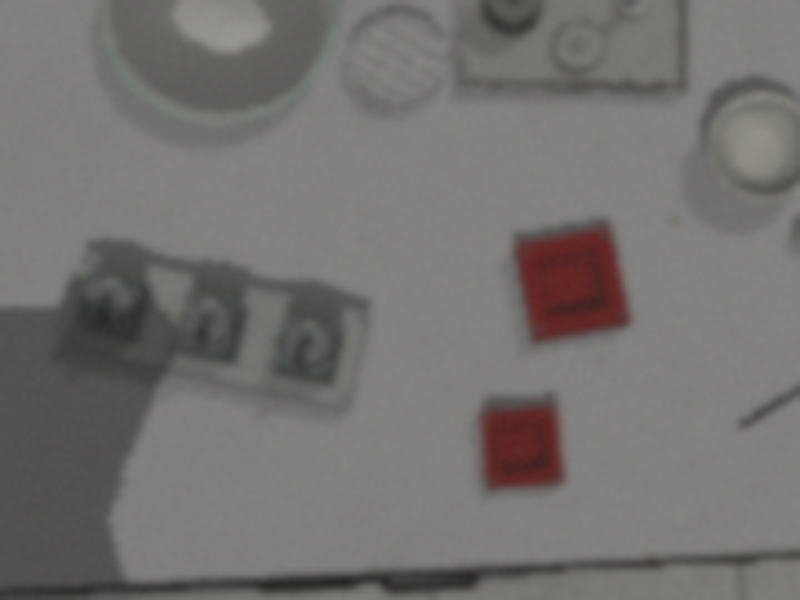

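View pics/side0c.png

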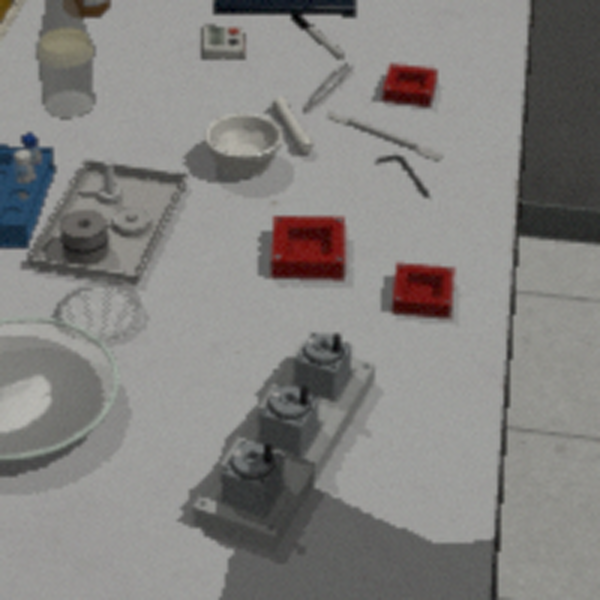

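View pics/top0.png

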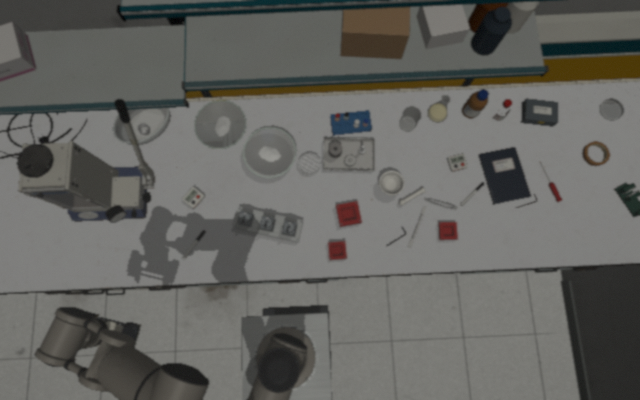

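```bash
python3 - <<'E'
from h import *
import pickle
q=r.state()['joint_positions'].copy(); q[0]=1.75
r.move_j(list(q))
P={}
for n in('side','top'):
    L=[r.grab_frame(n) for _ in range(4)]
    p=L[0]; f=np.mean([x['frame'] for x in L],0); p['mean']=f; P[n]=p
    print(n,np.std([x['frame'] for x in L],0).mean())
pickle.dump(P,open('P.pkl','wb')); print(r.state()['t'])
def crop(f,x0,x1,y0,y1,k,n):
    g=np.clip(f*1.6,0,255).astype(np.uint8)[y0:y1,x0:x1,::-1]
    cv2.imwrite('pics/'+n,cv2.resize(g,None,fx=k,fy=k,interpolation=cv2.INTER_CUBIC))
crop(P['side']['mean'],295,395,170,295,4.8,'s1.png')
crop(P['top']['mean'],225,375,185,275,5.3,'t1.png')
E
```

```text
side 1.607626842855553
top 0.6529419106344726
2.875
```

View pics/s1.png

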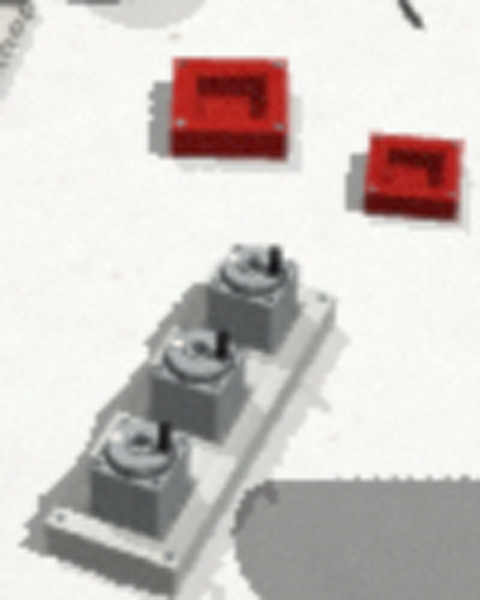

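View pics/t1.png

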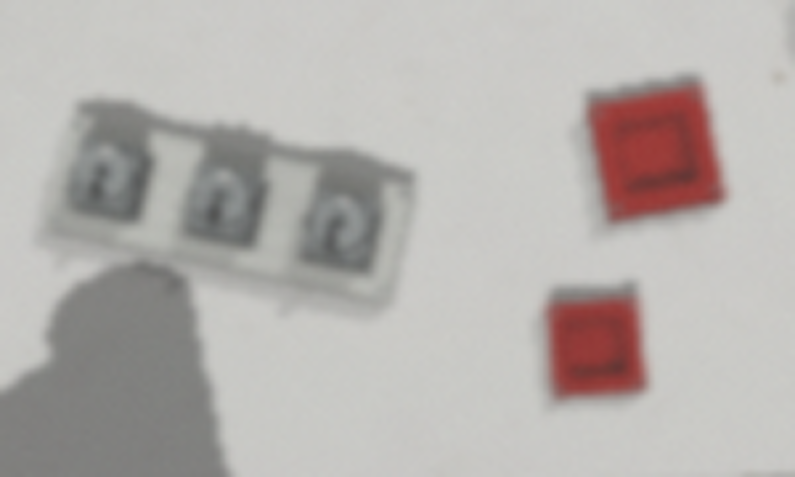

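```bash
cat > fitnest.py <<'E'
from h import *
import pickle
from scipy.optimize import minimize
P=pickle.load(open('P.pkl','rb'))
def corners(x,y,a,lx,ly,z0,z1):
    c,s=np.cos(a),np.sin(a)
    return np.array([[x+c*u-s*v,y+s*u+c*v,z] for z in(z0,z1) for u,v in((-lx/2,-ly/2),(lx/2,-ly/2),(lx/2,ly/2),(-lx/2,ly/2))])
S=16
def sil(p,C,x0,y0,w,h):
    pts=np.array([proj(p,c) for c in C],np.float32)
    hull=cv2.convexHull(pts)[:,0]
    img=np.zeros((h*S,w*S),np.uint8)
    q=((hull-[x0,y0]+0.5)*S-0.5)
    cv2.fillConvexPoly(img,np.round(q*16).astype(np.int32),255,shift=4)
    return cv2.resize(img,(w,h),interpolation=cv2.INTER_AREA)/255.
if __name__=='__main__':
    data={}
    for n,(x0,x1,y0,y1) in {'side':(322,362,172,210),'top':(325,370,192,236)}.items():
        f=P[n]['mean'][y0:y1,x0:x1]; red=(f[...,0]-f[...,1:].mean(-1))
        hi=np.percentile(red[red>red.max()*.5],50); m=np.clip(red/hi,0,1)
        data[n]=(P[n],m,x0,y0)
    def cost(v,names):
        c=0
        for n in names:
            p,m,x0,y0=data[n]; s=sil(p,corners(*v,84,85,0,26),x0,y0,m.shape[1],m.shape[0]); 
            s=cv2.GaussianBlur(s,(0,0),0.5); c+=((s-m)**2).sum()
        return c
    for names in(['side'],['top'],['side','top']):
        best=min((minimize(cost,[512+dx,-256,a],args=(names,),method='Nelder-Mead',options=dict(initial_simplex=[[512,-256,a],[520,-256,a],[512,-248,a],[512,-256,a+.1]])) for dx in(0,) for a in(-.2,-.05,.1,.25)),key=lambda o:o.fun)
        print(names,np.round(best.x,3),best.fun)
E
python3 fitnest.py
```

```text
['side'] [ 5.12314e+02 -2.63430e+02  1.53000e-01] 21.573793540595112
['top'] [ 5.15799e+02 -2.60387e+02  1.38000e-01] 13.131737806915861
['side', 'top'] [ 5.13712e+02 -2.61382e+02  1.31000e-01] 44.96795220092784
```

```bash
sed -i 's/red=(f\[...,0\]-f\[...,1:\].mean(-1))/red=(f[...,0]-f[...,1:].mean(-1))\/(f[...,0]+8)/' fitnest.py; python3 fitnest.py
cat > fitrack.py <<'E'
from fitnest import *
# edge-based fit: sample bright-dark gradient along visible edges
def box(x,y,a,lx,ly,z0,z1): return corners(x,y,a,lx,ly,z0,z1)
def cams(n):
    p=P[n]; g=p['mean'].mean(-1).astype(np.float32); g=cv2.GaussianBlur(g,(0,0),0.8)
    return p,cv2.Sobel(g,cv2.CV_32F,1,0)/8,cv2.Sobel(g,cv2.CV_32F,0,1)/8
D={n:cams(n) for n in('side','top')}
def escore(n,A,B):
    p,gx,gy=D[n]; t=np.linspace(.05,.95,24)[:,None]
    X=A+(B-A)*t; uv=np.array([proj(p,x) for x in X]).astype(np.float32)
    d=uv[-1]-uv[0]; L=np.linalg.norm(d); nn=np.array([-d[1],d[0]])/L
    s=cv2.remap(gx,uv[:,:1],uv[:,1:],cv2.INTER_LINEAR)*nn[0]+cv2.remap(gy,uv[:,:1],uv[:,1:],cv2.INTER_LINEAR)*nn[1]
    return abs(s.mean())*L
# corner idx: 0(-,-)1(+,-)2(+,+)3(-,+) bottom; 4..7 top
EB={'side':[(3,7),(2,6),(0,4),(6,7),(7,4),(4,5),(5,6)],'top':[(4,5),(5,6),(6,7),(7,4)]}
ER={'side':[(2,3),(3,0),(3,7),(6,7),(7,4)],'top':[(4,5),(6,7),(7,4),(3,0)]}
def score(v,names):
    x,y,a=v; t=0
    R=box(x,y,a,84,255,0,26)
    for n in names:
        for i,j in ER[n]: t+=escore(n,R[i],R[j])
        for k in(-1,0,1):
            bx,by=x-np.sin(a)*85*k,y+np.cos(a)*85*k
            Bq=box(bx,by,a,46,46,6,64); Bq[:4]=box(bx,by,a,46,46,26,64)[:4]
            for i,j in EB[n]: t+=escore(n,Bq[i],Bq[j])
    return t
if __name__=='__main__':
  for names in(['side'],['top'],['side','top']):
    g=[(score((x,y,a),names),x,y,a) for x in range(470,505,4) for y in range(35,70,4) for a in(.05,.12,.19,.26,.33)] if 1 else 0
    g.sort(reverse=True); best=None
    for _,x,y,a in g[:4]:
        o=minimize(lambda v:-score(v,names),[x,y,a],method='Nelder-Mead',options=dict(initial_simplex=[[x,y,a],[x+3,y,a],[x,y+3,a],[x,y,a+.03]]))
        if best is None or o.fun<best.fun: best=o
    print(names,np.round(best.x,3),best.fun,np.round(g[:2],2))
  v=best.x
  for n,k,(x0,x1,y0,y1) in(('side',6,(295,375,215,300)),('top',8,(228,310,198,250))):
    p=P[n]; im=np.clip(p['mean']*1.5,0,255).astype(np.uint8)[y0:y1,x0:x1,::-1]; im=cv2.resize(im,None,fx=k,fy=k,interpolation=cv2.INTER_CUBIC)
    def ln(C,E,col):
        for i,j in E:
            q=[tuple(np.round((proj(p,C[m])-[x0,y0]+.5)*k).astype(int).tolist()) for m in(i,j)]; cv2.line(im,q[0],q[1],col,1)
    ln(box(*v,84,255,0,26),ER[n],(0,0,255))
    for kk in(-1,0,1): ln(box(v[0]-np.sin(v[2])*85*kk,v[1]+np.cos(v[2])*85*kk,v[2],46,46,26,64),EB[n],(0,255,0))
    cv2.imwrite('pics/fit_%s.png'%n,im)
E
time python3 fitrack.py
```

```text
['side'] [ 5.11756e+02 -2.61817e+02  1.14000e-01] 11.531037888697064
['top'] [ 5.15923e+02 -2.59969e+02  1.34000e-01] 10.97079912481596
['side', 'top'] [ 5.13776e+02 -2.60683e+02  1.31000e-01] 30.594156418112448
['side'] [ 4.97044e+02  4.76770e+01 -2.60000e-01] -3297.578125 [[1.88393e+03 5.02000e+02 5.10000e+01 5.00000e-02]
 [1.86101e+03 4.78000e+02 5.10000e+01 5.00000e-02]]
['top'] [4.74835e+02 4.29180e+01 1.19000e-01] -1028.4188232421875 [[1.02395e+03 4.74000e+02 4.30000e+01 1.20000e-01]
 [9.76920e+02 4.78000e+02 4.30000e+01 1.20000e-01]]
['side', 'top'] [4.77329e+02 4.98140e+01 2.60000e-02] -2768.494140625 [[2.58692e+03 4.78000e+02 5.10000e+01 5.00000e-02]
 [2.58084e+03 4.74000e+02 5.10000e+01 5.00000e-02]]
real	0m51.406s
user	0m51.656s
sys	0m0.261s
```

```bash
sed -i 's/for a in(.05,.12,.19,.26,.33)/for a in(-.32,-.26,-.2,-.14)/' fitrack.py; python3 fitrack.py
```

```text
['side'] [ 4.86359e+02  5.13490e+01 -2.62000e-01] -4131.85791015625 [[ 4.11805e+03  4.86000e+02  5.10000e+01 -2.60000e-01]
 [ 3.59865e+03  4.86000e+02  5.50000e+01 -2.60000e-01]]
['top'] [ 5.03568e+02  4.13280e+01 -2.61000e-01] -1555.4154052734375 [[ 1.49792e+03  5.02000e+02  3.90000e+01 -2.60000e-01]
 [ 1.49475e+03  5.02000e+02  4.30000e+01 -2.60000e-01]]
['side', 'top'] [ 4.85862e+02  5.15130e+01 -2.62000e-01] -4982.66650390625 [[ 4.96226e+03  4.86000e+02  5.10000e+01 -2.60000e-01]
 [ 4.50080e+03  4.86000e+02  5.50000e+01 -2.60000e-01]]
```

View pics/fit_side.png

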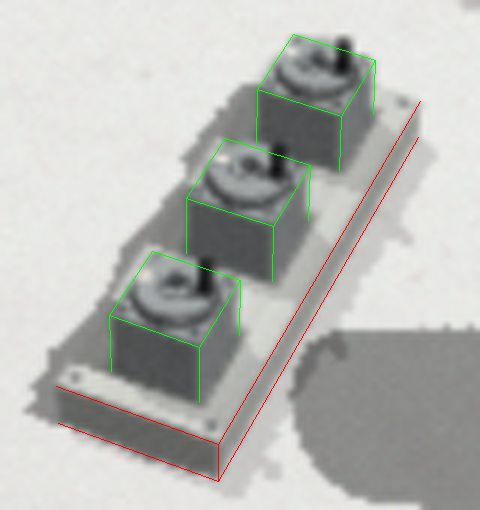

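View pics/fit_top.png

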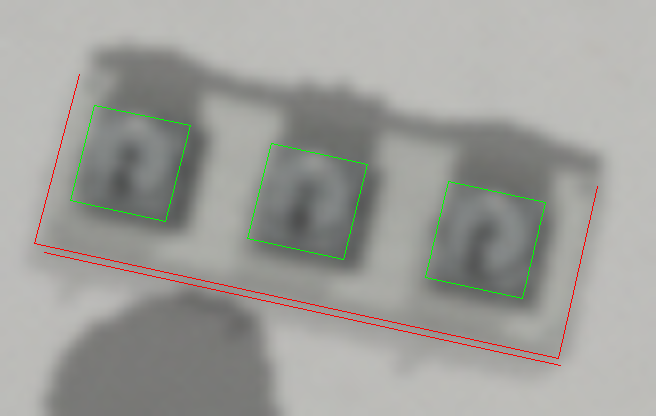

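```bash
python3 - <<'E'
from fitrack import *
for n in('side','top'):
    x,y,a=486,51.4,-.262
    o=minimize(lambda v:-score(v,[n]),[x,y,a],method='Nelder-Mead',options=dict(initial_simplex=[[x,y,a],[x+2,y,a],[x,y+2,a],[x,y,a+.02]])); print(n,o.x,o.fun)
# nest edge fit
EN={'side':[(2,3),(3,7),(2,6),(6,7),(7,4),(4,5),(5,6),(1,2),(0,4)],'top':[(4,5),(5,6),(6,7),(7,4)]}
EP=[(4,5),(5,6),(6,7),(7,4)]
EN['side']=[(2,3),(3,7),(2,6),(6,7),(7,4),(4,5),(5,6)]
for ns in(['side'],['top'],['side','top']):
    def f(v):
        C=box(*v,84,85,0,26); return -sum(escore(n,C[i],C[j]) for n in ns for i,j in EN[n])
    x,y,a=513,-261,.13
    o=minimize(f,[x,y,a],method='Nelder-Mead',options=dict(initial_simplex=[[x,y,a],[x+2,y,a],[x,y+2,a],[x,y,a+.03]])); print('nest',ns,o.x,o.fun)
E
```

```text
side [ 4.86307023e+02  5.12462119e+01 -2.62293842e-01] -4130.87744140625
top [ 4.82718932e+02  5.47352767e+01 -2.74702714e-01] -1022.2102661132812
nest ['side'] [ 5.11600337e+02 -2.59828034e+02  1.37025826e-01] -2471.671142578125
nest ['top'] [ 5.11887141e+02 -2.58882945e+02  1.34355326e-01] -1065.7772216796875
nest ['side', 'top'] [ 5.11951135e+02 -2.59483950e+02  1.43275764e-01] -3534.907470703125
```

```bash
python3 - <<'E'
from fitrack import *
v=(486.2,51.3,-.262); c,s=np.cos(v[2]),np.sin(v[2])
for n,k,(x0,x1,y0,y1) in(('side',7,(300,370,215,300)),('top',8,(228,310,198,250))):
    p=P[n]; im=np.clip(p['mean']*1.5,0,255).astype(np.uint8)[y0:y1,x0:x1,::-1]; im=cv2.resize(im,None,fx=k,fy=k,interpolation=cv2.INTER_CUBIC)
    for kk in(-1,0,1):
        for rr,z0,z1 in((15,71,91),):
            cx,cy=v[0]-s*85*kk,v[1]+c*85*kk
            X=np.array([cx-c*15,cy-s*15])
            for off in(-4,4):
                q=[tuple(np.round((proj(p,[X[0]+off*.985,X[1]+off*.17,z])-[x0,y0]+.5)*k).astype(int).tolist()) for z in(z0,z1)]; cv2.line(im,*q,(0,0,255),1)
            t=np.linspace(0,2*np.pi,60); q=np.array([np.round((proj(p,[cx+19.5*np.cos(u),cy+19.5*np.sin(u),71])-[x0,y0]+.5)*k) for u in t]).astype(np.int32); cv2.polylines(im,[q],True,(0,255,0))
    cv2.imwrite('pics/pin_%s.png'%n,im)
E
```

```text
(no output)
```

View pics/pin_side.png

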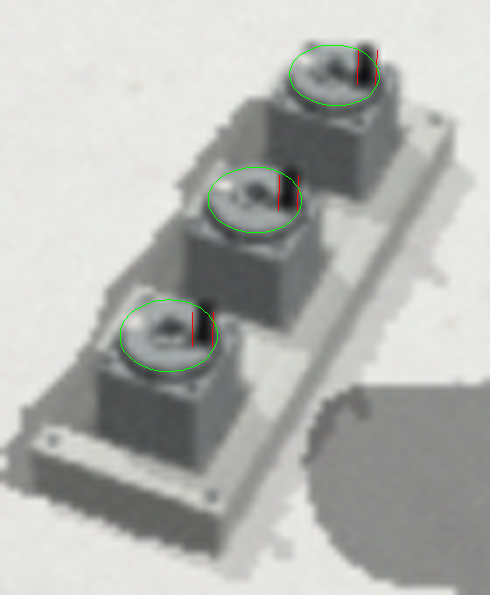

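View pics/pin_top.png

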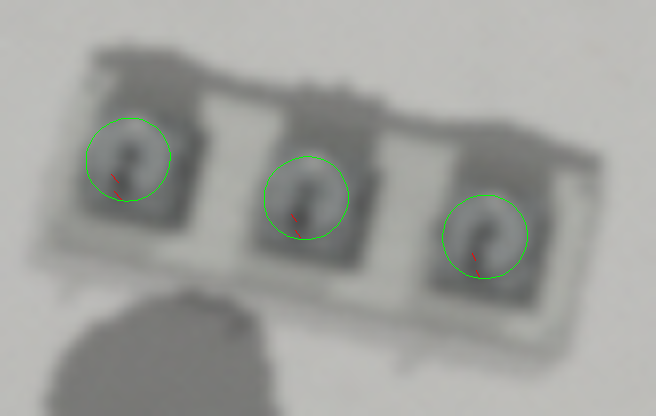

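```bash
cat >> h.py <<'E'
RX,RY,RA=486.2,51.3,-.262
NX,NY,NA=512.,-259.8,.137
def quat(phi):
    # tool z down, tool x at world angle phi
    return [0.0,float(np.cos(phi/2)),float(np.sin(phi/2)),0.0]
def cen(k): return np.array([RX-np.sin(RA)*85*k,RY+np.cos(RA)*85*k])
def rk(v): c,s=np.cos(RA),np.sin(RA); return np.array([c*v[0]-s*v[1],s*v[0]+c*v[1]])
def F(): return np.array(r.state()['contact_force'])
def push(k,z=98.,thr=3.2,travel=20.,sgn=-1,step=0.6):
    psi=RA+sgn*np.radians(50); u=np.array([np.cos(psi),np.sin(psi)])
    pin=cen(k)+rk([-15,0]); w=np.array([-u[1],u[0]])
    # centre pusher sideways on mid of arc
    c0=pin-u*13.5
    st=c0-u*6
    phi=psi+np.pi/2
    cur=r.state()
    qs=[]
    for f in(phi,phi-np.pi):
        q=r.inverse_kinematics([*st,z],quat(f))
        if q is not None: qs.append((abs(q[5]),f))
    phi=min(qs)[1]
    r.movep([*st,z+35],quat(phi)); r.move_l([*st,z],feed=120); 
    r.dwell(0.1)
    b=np.mean([F() for _ in range(3)],0); t0=r.state()['t']
    log=[];res='good';d=0.;first=None
    while True:
        d+=step
        r.move_l([*(st+u*d),z],feed=15)
        f=F()-b; fu=-(f[:2]@u); log.append((round(d,1),round(fu,2),round(f[:2]@w,2),round(f[2],2)))
        if first is None and fu>0.6: first=d
        if fu>thr:
            f2=-((F()-b)[:2]@u); res='bind'; break
        if d>=(6+travel if first is None else min(first,9)+travel): break
    print(k,res,'first',first,'t/step',(r.state()['t']-t0)/len(log)); print(log)
    return st,u,d,z,res
def back(st,u,d,z):
    r.move_l([*(st+u*(d-6)),z],feed=60); r.move_l([*(st+u*(d-6)),z+40],feed=150)
E
python3 - <<'E'
from h import *
r.grip(0.0); print(r.state()['grip_width'],r.state()['t'])
a=push(1)
p=r.grab_frame('side'); save(p,'k1.png')
back(*a[:4])
print(r.state()['t'])
E
```

```text
0.003281163720095838 4.3167
1 good first 8.399999999999999 t/step 0.25000000000000006
[(0.6, np.float64(-0.05), np.float64(-0.95), np.float64(-0.3)), (1.2, np.float64(-0.39), np.float64(-1.48), np.float64(0.23)), (1.8, np.float64(0.22), np.float64(0.16), np.float64(0.86)), (2.4, np.float64(0.47), np.float64(-0.29), np.float64(0.45)), (3.0, np.float64(-0.97), np.float64(-1.71), np.float64(1.09)), (3.6, np.float64(0.14), np.float64(-1.17), np.float64(1.21)), (4.2, np.float64(0.31), np.float64(-0.0), np.float64(0.85)), (4.8, np.float64(-1.16), np.float64(-1.38), np.float64(0.5)), (5.4, np.float64(-0.33), np.float64(-0.9), np.float64(0.8)), (6.0, np.float64(-0.16), np.float64(-1.23), np.float64(0.66)), (6.6, np.float64(-0.05), np.float64(-0.37), np.float64(-0.15)), (7.2, np.float64(0.46), np.float64(-0.14), np.float64(-0.29)), (7.8, np.float64(0.45), np.float64(-0.51), np.float64(0.1)), (8.4, np.float64(1.68), np.float64(-2.09), np.float64(0.58)), (9.0, np.float64(2.07), np.float64(-1.24), np.float64(0.98)), (9.6, np.float64(1.92), np.float64(-2.32), np.float64(1.44)), (10.2, np.float64(
[... 1295 characters left out ...]
0.07)), (22.8, np.float64(0.79), np.float64(-0.61), np.float64(-0.01)), (23.4, np.float64(0.07), np.float64(0.03), np.float64(1.91)), (24.0, np.float64(0.02), np.float64(-0.89), np.float64(1.08)), (24.6, np.float64(1.37), np.float64(-1.08), np.float64(0.7)), (25.2, np.float64(1.8), np.float64(0.11), np.float64(0.27)), (25.8, np.float64(2.58), np.float64(0.11), np.float64(-0.28)), (26.4, np.float64(2.49), np.float64(0.19), np.float64(0.76)), (27.0, np.float64(2.66), np.float64(0.68), np.float64(1.14)), (27.6, np.float64(2.26), np.float64(0.06), np.float64(0.91)), (28.2, np.float64(1.39), np.float64(0.72), np.float64(1.62)), (28.8, np.float64(1.03), np.float64(0.63), np.float64(1.96))]
20.2083
```

```bash
python3 - <<'E'
from h import *
p=r.grab_frame('side'); save(p,'k1b.png'); print(r.state()['t'])
f=np.clip(p['frame']*1.5,0,255).astype(np.uint8)[210:300,290:390,::-1]
cv2.imwrite('pics/k1c.png',cv2.resize(f,None,fx=6,fy=6,interpolation=cv2.INTER_CUBIC))
E
```

```text
20.2583
```

View pics/k1c.png

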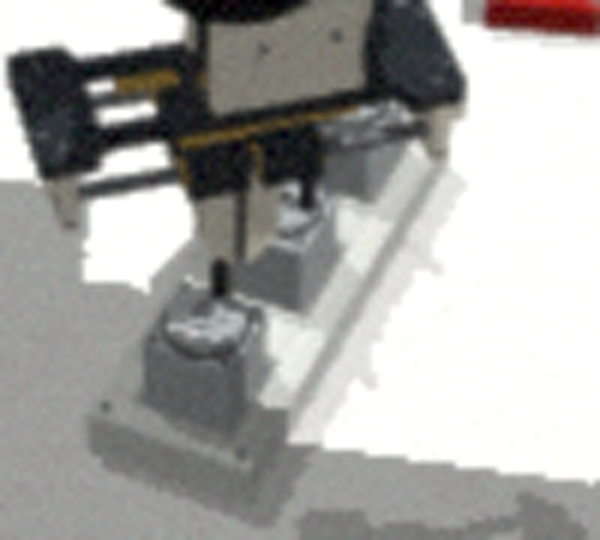

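```bash
sed -i 's/st=c0-u\*6/st=c0-u*3.5/; s/        d+=step/        d+=(1.0 if first is None else step if d-first<12 else 1.2)/; s/fu>0.6: first/fu>1.0: first/; s/else min(first,9)+travel/else min(first,7)+travel/; s/thr=3.2/thr=3.7/' h.py
python3 - <<'E'
from h import *
a=push(0)
p=r.grab_frame('side'); save(p,'k0.png')
back(*a[:4])
print(r.state()['t'])
E
```

```text
0 bind first 5.0 t/step 0.25
[(1.0, np.float64(-0.48), np.float64(0.38), np.float64(0.41)), (2.0, np.float64(0.02), np.float64(1.01), np.float64(-0.01)), (3.0, np.float64(-0.22), np.float64(-0.04), np.float64(0.39)), (4.0, np.float64(0.99), np.float64(0.52), np.float64(1.56)), (5.0, np.float64(1.74), np.float64(0.18), np.float64(-0.47)), (5.6, np.float64(1.19), np.float64(0.28), np.float64(-0.06)), (6.2, np.float64(1.83), np.float64(-0.53), np.float64(1.16)), (6.8, np.float64(1.72), np.float64(-0.83), np.float64(0.87)), (7.4, np.float64(2.06), np.float64(-1.41), np.float64(1.24)), (8.0, np.float64(2.9), np.float64(-0.53), np.float64(2.1)), (8.6, np.float64(3.12), np.float64(-2.03), np.float64(2.45)), (9.2, np.float64(2.09), np.float64(-2.11), np.float64(2.14)), (9.8, np.float64(2.85), np.float64(-1.15), np.float64(2.43)), (10.4, np.float64(2.45), np.float64(-2.13), np.float64(1.58)), (11.0, np.float64(1.92), np.float64(-1.06), np.float64(0.6)), (11.6, np.float64(1.19), np.float64(-1.62), np.float64(1.3)), (12.2, np.float64(1.31), np.float64(-1.01), np.float64(0.29)), (12.8, np.float64(1.91), np.float64(-0.57), np.float64(1.6)), (13.4, np.float64(2.74), np.float64(-0.46), np.float64(0.47)), (14.0, np.float64(2.54), np.float64(-0.87), np.float64(2.09)), (14.6, np.float64(2.22), np.float64(-0.82), np.float64(1.61)), (15.2, np.float64(2.86), np.float64(-1.12), np.float64(2.28)), (15.8, np.float64(2.29), np.float64(-0.67), np.float64(1.83)), (16.4, np.float64(3.39), np.float64(-0.81), np.float64(3.34)), (17.0, np.float64(4.06), np.float64(-0.41), np.float64(4.48))]
28.15
```

```bash
python3 - <<'E'
from h import *
p=r.grab_frame('side'); save(p,'k0b.png'); print(r.state()['t'])
f=np.clip(p['frame']*1.5,0,255).astype(np.uint8)[210:290,290:390,::-1]
g=np.clip(cv2.imread('pics/k0.png')*1.5,0,255).astype(np.uint8)[210:290,290:390]
o=np.vstack([f,g]); o=np.hstack([cv2.resize(x,None,fx=3.9,fy=3.9,interpolation=cv2.INTER_CUBIC) for x in(f,g)])
cv2.imwrite('pics/k0c.png',o)
E
```

```text
28.2
```

View pics/k0c.png

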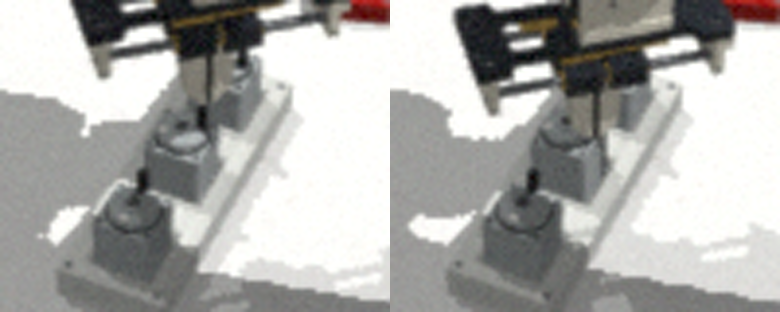

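```bash
python3 - <<'E'
from h import *
import pickle
P=pickle.load(open('P.pkl','rb'));p=P['side']
im=cv2.imread('pics/k0b.png');x0,y0,k=312,225,14
o=cv2.resize(np.clip(im*1.6,0,255).astype(np.uint8)[y0:y0+40,x0:x0+45],None,fx=k,fy=k,interpolation=cv2.INTER_CUBIC)
for kk in(0,1):
    for d in range(0,95,15):
        th=np.pi+np.radians(d); X=cen(kk)+rk([15*np.cos(th),15*np.sin(th)])
        a,b=[tuple(np.round((proj(p,[*X,z])-[x0,y0]+.5)*k).astype(int).tolist()) for z in(71,91)]
        cv2.line(o,a,b,(0,0,255),1); cv2.putText(o,str(d),b,0,.4,(0,0,255)); print(kk,d,proj(p,[*X,71]),proj(p,[*X,91]))
cv2.imwrite('pics/k0d.png',o)
E
```

```text
0 0 [340.56345651 244.49351104] [340.68741451 239.54094097]
0 15 [340.93445333 243.58986287] [341.06142393 238.63940829]
0 30 [340.95829861 242.64787088] [341.08520881 237.6996632 ]
0 45 [340.63550998 241.73183414] [340.75932877 236.78585208]
0 60 [339.98999097 240.9035193 ] [340.10793133 235.95958549]
0 75 [339.06689796 240.21813379] [339.17659355 235.27592331]
0 90 [337.92926107 239.7208968 ] [338.02890904 234.77995794]
1 0 [328.39604589 263.99145353] [328.41345028 259.00112705]
1 15 [328.80871246 263.00762404] [328.8298701  258.01884931]
1 30 [328.8602343  261.98220132] [328.88181718 256.99509201]
1 45 [328.54942947 260.98518324] [328.56812356 255.99974012]
1 60 [327.89957221 260.08376496] [327.91229874 255.09986935]
1 75 [326.95625338 259.33796739] [326.96036402 254.35538451]
1 90 [325.7839358  258.79692544] [325.77737248 253.81531847]
```

View pics/k0d.png

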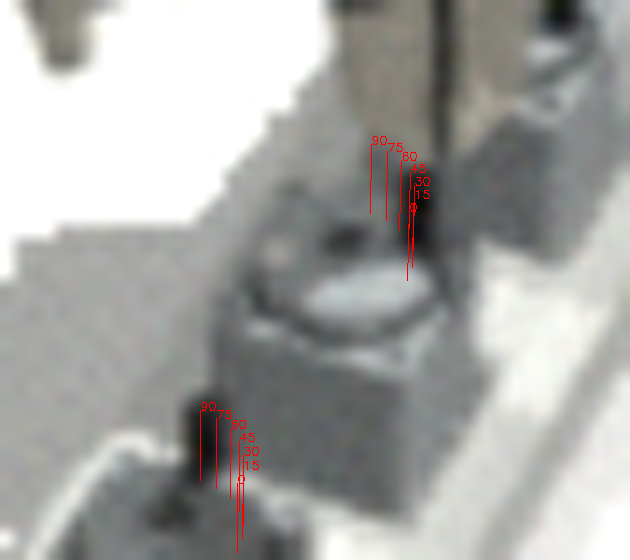

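```bash
python3 - <<'E'
from h import *
a=push(-1,thr=4.2)
p=r.grab_frame('side'); save(p,'km.png')
back(*a[:4])
p=r.grab_frame('side'); save(p,'kmb.png')
print(r.state()['t'])
import pickle
P=pickle.load(open('P.pkl','rb'));p=P['side']
im=cv2.imread('pics/kmb.png');x0,y0,k=312,205,9
o=cv2.resize(np.clip(im*1.6,0,255).astype(np.uint8)[y0:y0+62,x0:x0+70],None,fx=k,fy=k,interpolation=cv2.INTER_CUBIC)
for kk in(-1,0,1):
    for d in range(0,95,30):
        th=np.pi+np.radians(d); X=cen(kk)+rk([15*np.cos(th),15*np.sin(th)])
        a,b=[tuple(np.round((proj(p,[*X,z])-[x0,y0]+.5)*k).astype(int).tolist()) for z in(71,91)]
        cv2.line(o,a,b,(0,0,255),1); cv2.putText(o,str(d),b,0,.4,(0,0,255))
cv2.imwrite('pics/kmd.png',o)
E
```

```text
-1 good first 3.0 t/step 0.25
[(1.0, np.float64(-0.49), np.float64(-1.49), np.float64(0.01)), (2.0, np.float64(0.79), np.float64(-0.58), np.float64(2.05)), (3.0, np.float64(1.9), np.float64(-1.61), np.float64(0.91)), (3.6, np.float64(2.24), np.float64(-1.86), np.float64(0.07)), (4.2, np.float64(1.69), np.float64(-1.15), np.float64(0.24)), (4.8, np.float64(0.15), np.float64(0.05), np.float64(-0.08)), (5.4, np.float64(0.23), np.float64(-0.82), np.float64(-0.19)), (6.0, np.float64(1.58), np.float64(-0.72), np.float64(-0.02)), (6.6, np.float64(0.67), np.float64(-2.14), np.float64(0.02)), (7.2, np.float64(1.03), np.float64(-1.76), np.float64(1.04)), (7.8, np.float64(1.18), np.float64(-3.05), np.float64(0.58)), (8.4, np.float64(0.67), np.float64(-3.19), np.float64(1.37)), (9.0, np.float64(0.36), np.float64(-2.8), np.float64(2.06)), (9.6, np.float64(1.02), np.float64(-2.74), np.float64(2.05)), (10.2, np.float64(2.02), np.float64(-3.54), np.float64(1.99)), (10.8, np.float64(0.22), np.float64(-2.39), np.float64(2.61)), (11.4, np.float64(1.61), np.float64(-2.99), np.float64(2.99)), (12.0, np.f
[... 178 characters left out ...]
13.8, np.float64(1.27), np.float64(-1.77), np.float64(0.37)), (14.4, np.float64(0.97), np.float64(-2.38), np.float64(-0.92)), (15.0, np.float64(0.58), np.float64(-2.16), np.float64(0.86)), (15.6, np.float64(0.49), np.float64(-2.11), np.float64(0.11)), (16.8, np.float64(0.43), np.float64(-2.07), np.float64(-0.29)), (18.0, np.float64(-1.05), np.float64(-1.39), np.float64(-1.11)), (19.2, np.float64(0.79), np.float64(-3.1), np.float64(0.12)), (20.4, np.float64(-0.23), np.float64(-2.24), np.float64(-0.42)), (21.6, np.float64(0.49), np.float64(-1.21), np.float64(-0.4)), (22.8, np.float64(0.36), np.float64(1.1), np.float64(0.69)), (24.0, np.float64(1.0), np.float64(0.25), np.float64(1.15))]
37.6667
```

View pics/kmd.png

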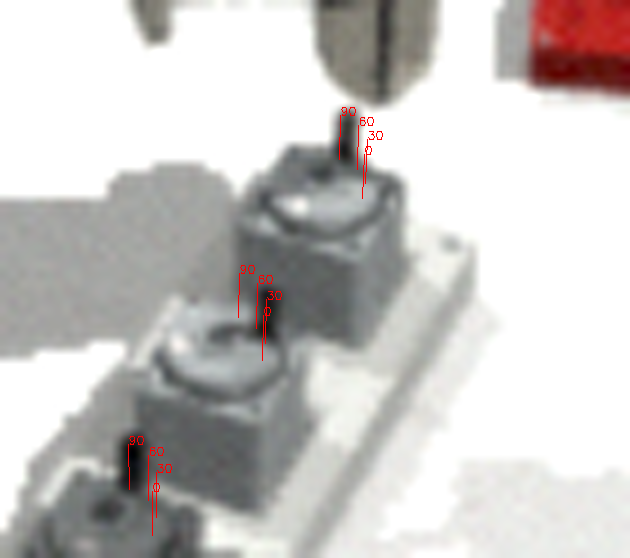

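```bash
cat > g.py <<'E'
from h import *
c=cen(0)
qs=[]
for f in(RA,RA+np.pi,RA-np.pi):
    for g in (0,):
        q=r.inverse_kinematics([*c,51],quat(f)); q2=r.inverse_kinematics([NX,NY,51],quat(f-RA+NA))
        if q is not None and q2 is not None: qs.append((max(abs(q[5]),abs(q2[5])),f))
print(qs); f=min(qs)[1]
r.movep([*c,150],quat(f)); r.grip(1.0)
b=F(); r.move_l([*c,75],feed=150); r.move_l([*c,51],feed=60); print('descend dF',F()-b,r.state()['t'])
r.grip(0.0); s=r.state(); print('width',s['grip_width'],s['grip_width']*92,'F',F()-b, s['eef_pos'],s['t'])
r.move_l([*c,62],feed=40); print('F',F()-b)
r.move_l([*c,158],feed=150); print('w',r.state()['grip_width'],'F',F()-b)
r.movep([NX,NY,158],quat(f-RA+NA)); r.move_l([NX,NY,51+30],feed=150)
r.dwell(.1); open('f.txt','w').write(str(f))
import pickle
Q={n:r.grab_frame(n) for n in('side','top')}; pickle.dump(Q,open('Q.pkl','wb'))
for n in Q: save(Q[n],'held_%s.png'%n)
print(r.state()['eef_pos'],F()-b,r.state()['t'])
E
python3 g.py
python3 - <<'E'
import cv2,numpy as np
a=cv2.imread('pics/held_side.png');cv2.imwrite('pics/hs.png',cv2.resize(np.clip(a*1.6,0,255).astype(np.uint8)[140:300,270:400],None,fx=3.7,fy=3.7,interpolation=cv2.INTER_CUBIC))
E
```

```text
[(np.float64(0.7400312582279818), -0.262), (np.float64(2.9313821153729753), 2.879592653589793), (np.float64(2.9313821153729753), -3.403592653589793)]
descend dF [0.79817102 1.28572783 1.34299698] 41.175
width 0.5052096565450929 46.47928840214854 F [3.20467288 0.05851611 0.49705816] [486.75754997  51.17684176  51.16962698] 41.9583
F [ 3.5322254  -1.34919166 -5.13269308]
w 0.5027132250240748 F [ 1.10199797  0.21229658 -8.39019483]
[ 512.66839359 -260.13115562   82.24639294] [ 1.30922001  0.50302809 -7.87876849] 45.2333
```

View pics/hs.png

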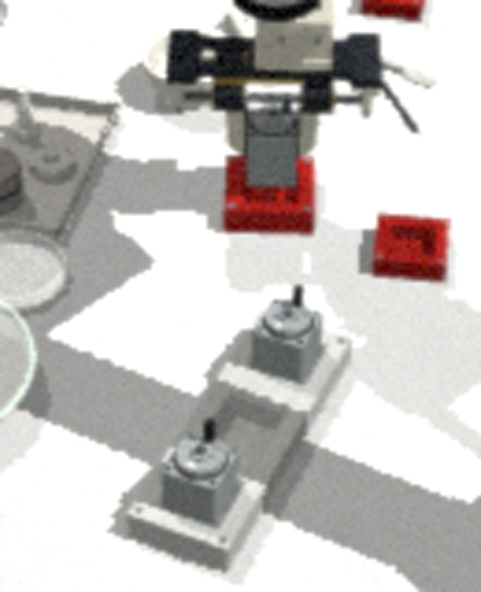

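```bash
cat > fb.py <<'E'
import fitrack as R
from h import *
import pickle
from scipy.optimize import minimize
Q=pickle.load(open('Q.pkl','rb'))
for n in('side','top'):
    p=Q[n]; g=cv2.GaussianBlur(p['frame'].mean(-1).astype(np.float32),(0,0),.8)
    R.D[n]=(p,cv2.Sobel(g,cv2.CV_32F,1,0)/8,cv2.Sobel(g,cv2.CV_32F,0,1)/8)
z0=36+1.2
def f(v,a=NA+.0):
    C=R.box(v[0],v[1],a,46,46,z0,z0+58)
    return -sum(R.escore('side',C[i],C[j]) for i,j in[(3,7),(2,6),(2,3)])
for a in(.137,):
    g=sorted((f((x,y),a),x,y) for x in np.arange(504,521,1.) for y in np.arange(-270,-250,1.))
    print(g[:4])
    o=minimize(f,g[0][1:],args=(a,),method='Nelder-Mead'); print(o.x,o.fun)
v=o.x
p=Q['side'];k=12;x0,y0=320,160
im=cv2.resize(np.clip(p['frame']*1.6,0,255).astype(np.uint8)[y0:y0+48,x0:x0+50,::-1],None,fx=k,fy=k,interpolation=cv2.INTER_CUBIC)
def ln(C,E,col):
    for i,j in E:
        q=[tuple(np.round((proj(p,C[m])-[x0,y0]+.5)*k).astype(int).tolist()) for m in(i,j)]; cv2.line(im,q[0],q[1],col,1)
ln(R.box(*v,NA,46,46,z0,z0+58),[(3,7),(2,6),(2,3),(6,7),(7,4),(0,3)],(0,255,0))
ln(R.box(NX,NY,NA,84,85,0,26),[(2,3),(3,7),(2,6),(6,7),(7,4),(5,6),(4,5)],(255,0,0))
cv2.imwrite('pics/hb.png',im)
E
python3 fb.py
```

```text
[(np.float32(-237.37338), np.float64(507.0), np.float64(-266.0)), (np.float32(-237.18684), np.float64(507.0), np.float64(-265.0)), (np.float32(-236.74588), np.float64(504.0), np.float64(-266.0)), (np.float32(-236.50674), np.float64(506.0), np.float64(-266.0))]
[ 528.56532103 -262.24582469] -369.0295104980469
```

View pics/hb.png

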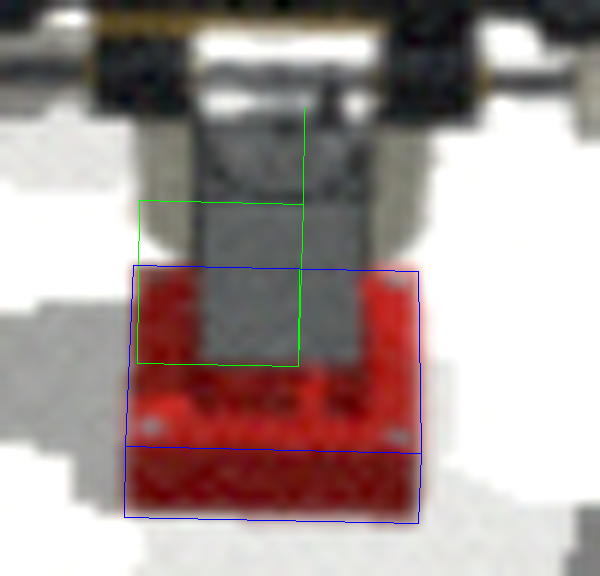

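```bash
cat > fb2.py <<'E'
import fitrack as R
from fitrack import P
from h import *
import pickle
Q=pickle.load(open('Q.pkl','rb'))
p=P['side'];k=12;x0,y0=320,160
ims=[]
for v,col in(((511.6,-259.8,.137),(255,0,0)),((511.8,-261.8,.125),(0,160,0))):
    im=cv2.resize(np.clip(p['mean']*1.6,0,255).astype(np.uint8)[y0:y0+48,x0:x0+50,::-1],None,fx=8,fy=8,interpolation=cv2.INTER_CUBIC)
    C=R.box(*v,84,85,0,26); H=R.box(*v,49,49,6,26)
    for CC,E in((C,[(2,3),(3,7),(2,6),(6,7),(7,4),(5,6),(4,5)]),(H,[(4,5),(5,6),(6,7),(7,4)])):
        for i,j in E:
            q=[tuple(np.round((proj(p,CC[m])-[x0,y0]+.5)*8).astype(int).tolist()) for m in(i,j)]; cv2.line(im,q[0],q[1],col,1)
    ims.append(im)
cv2.imwrite('pics/nn.png',np.hstack(ims))
p=Q['side']; g=cv2.GaussianBlur(p['frame'].mean(-1).astype(np.float32),(0,0),.8)
R.D['side']=(p,cv2.Sobel(g,cv2.CV_32F,1,0)/8,cv2.Sobel(g,cv2.CV_32F,0,1)/8)
for z0 in(36.5,37.1):
    s=lambda x,y:sum(R.escore('side',C[i],C[j]) for C in[R.box(x,y,NA,46,46,z0,z0+58)] for i,j in[(3,7),(2,6),(2,3)])
    G=sorted(((round(float(s(x,y)),1),x,y) for x in np.arange(507,518,.5) for y in np.arange(-270,-252,.5)),reverse=True); print(z0,G[:5])
E
python3 fb2.py
```

```text
36.5 [(237.7, np.float64(507.5), np.float64(-266.5)), (237.5, np.float64(507.0), np.float64(-266.5)), (237.2, np.float64(507.5), np.float64(-266.0)), (237.1, np.float64(507.0), np.float64(-266.0)), (236.3, np.float64(507.5), np.float64(-267.0))]
37.1 [(238.1, np.float64(507.0), np.float64(-265.5)), (237.9, np.float64(507.0), np.float64(-266.0)), (237.6, np.float64(507.5), np.float64(-265.5)), (237.3, np.float64(507.5), np.float64(-266.0)), (236.3, np.float64(507.5), np.float64(-265.0))]
```

View pics/nn.png

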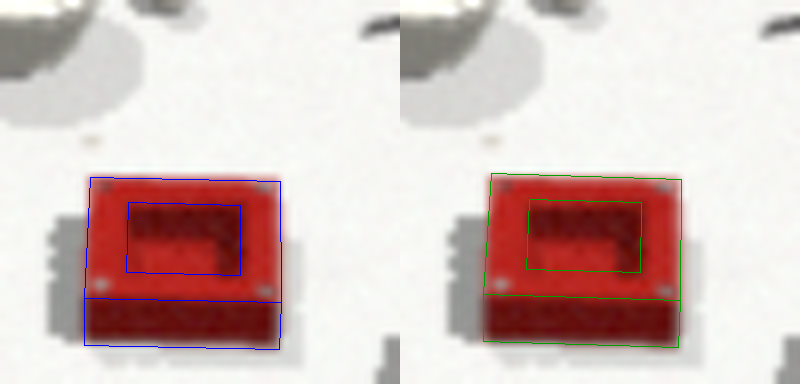

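```bash
cat > fb3.py <<'E'
import fitrack as R
from h import *
import pickle
Q=pickle.load(open('Q.pkl','rb'))
p=Q['side']; f=p['frame'].astype(np.float32)
red=(f[...,0]-f[...,1:].mean(-1))/(f[...,0]+10)*200
g=cv2.GaussianBlur(red,(0,0),.7)
R.D['side']=(p,cv2.Sobel(g,cv2.CV_32F,1,0)/8,cv2.Sobel(g,cv2.CV_32F,0,1)/8)
def run(z0,zz):
    def s(x,y):
        C=R.box(x,y,NA,46,46,z0,z0+zz); return sum(R.escore('side',C[i],C[j]) for i,j in[(3,7),(2,6),(2,3)])
    G=sorted(((round(float(s(x,y)),1),x,y) for x in np.arange(505,520,.5) for y in np.arange(-272,-250,.5)),reverse=True); print(z0,zz,G[:4])
run(37.1,12);run(37.1,20)
def n(v):
    C=R.box(*v,84,85,0,26); return -sum(R.escore('side',C[i],C[j]) for i,j in[(6,7),(7,4),(5,6),(4,5)])-0
def n2(v):
    C=R.box(*v,84,85,0,26); return -sum(R.escore('side',C[i],C[j]) for i,j in[(2,3),(7,4),(5,6),(3,7),(2,6)])
for fn in(n,n2):
    o=R.minimize(fn,[512,-260,.137],method='Nelder-Mead',options=dict(initial_simplex=[[512,-260,.137],[514,-260,.137],[512,-262,.137],[512,-260,.16]])); print('nest',o.x)
k=12;x0,y0=320,160
for row in range(184,206): print(row,np.round(red[row,334:352:3]).astype(int),np.round(f[row,334:352:6].mean(-1)))
E
python3 fb3.py
```

```text
37.1 12 [(832.0, np.float64(511.5), np.float64(-265.0)), (829.6, np.float64(511.0), np.float64(-265.0)), (829.2, np.float64(511.5), np.float64(-264.5)), (826.4, np.float64(510.5), np.float64(-265.0))]
37.1 20 [(1002.6, np.float64(511.5), np.float64(-265.0)), (1000.3, np.float64(511.5), np.float64(-264.5)), (997.2, np.float64(511.0), np.float64(-265.0)), (993.6, np.float64(512.0), np.float64(-265.0))]
nest [ 5.12166844e+02 -2.58256109e+02  1.51785827e-01]
nest [ 5.13349334e+02 -2.64080643e+02  1.60400792e-01]
184 [152   3  -9  -2  -6  33] [32. 59. 59.]
185 [133   0  -3  -4 -12  23] [37. 62. 60.]
186 [138  -3  -3  -1 -14  22] [36. 63. 59.]
187 [137   1  -9 -14  -9  18] [35. 56. 58.]
188 [138   3   0  -8 -13  15] [36. 62. 55.]
189 [145  10  -3   3   3  23] [34. 55. 58.]
190 [130  91  74  68  83  80] [39. 43. 54.]
191 [133 164 126 141 133 133] [37. 40. 51.]
192 [143 133 142 125 156 145] [38. 34. 47.]
193 [147 150 147 138 143 167] [56. 29. 48.]
194 [148 152 142 135 144 165] [56. 41. 48.]
195 [139 146 147 150 146 158] [54. 49. 51.]
196 [143 145 159 152 148 154] [50. 42. 49.]
197 [142 143 145 142 167 141] [38. 36. 32.]
198 [139 148 144 155 145 135] [31. 32. 28.]
199 [132 166 145 142 135 152] [33. 30. 33.]
200 [138 134 137 139 132 132] [31. 32. 35.]
201 [144 141 154 132 125 129] [31. 27. 37.]
202 [58 61 76 85 82 77] [64. 55. 55.]
203 [ 2  3 18 20 20 19] [137. 116. 114.]
204 [ 3 -1  1  1  3  1] [144. 142. 142.]
205 [ 0  1  0  0 -1  1] [142. 145. 143.]
```

```bash
python3 - <<'E'
from h import *
import pickle
f=float(open('f.txt').read())
r.move_l([NX,NY+3,51+22.5],quat(f-RA+NA),feed=60); r.dwell(.15)
Q={'side':r.grab_frame('side')}; b=r.grab_frame('side')
Q['side']['frame']=((Q['side']['frame'].astype(float)+b['frame'])/2)
pickle.dump(Q,open('Q2.pkl','wb')); s=r.state(); print(s['eef_pos'],s['contact_force'],s['t'])
P=pickle.load(open('P.pkl','rb'))
def red(f): f=f.astype(float); return (f[...,0]-f[...,1:].mean(-1))/(f[...,0]+10)*200
R0=red(P['side']['mean']);R1=red(Q['side']['frame']);m=P['side']['mean'].mean(-1)
for row in range(178,206): print(row,np.round(R0[row,334:352:4]).astype(int),np.round(m[row,334:352:4]).astype(int),'|',np.round(R1[row,334:352:3]).astype(int))
x0,y0,k=320,160,12
cv2.imwrite('pics/h2.png',cv2.resize(np.clip(Q['side']['frame']*1.6,0,255).astype(np.uint8)[y0:y0+48,x0:x0+50,::-1],None,fx=k,fy=k,interpolation=cv2.INTER_CUBIC))
z0=s['eef_pos'][2]-45.2
p=P['side']
# model rows at mid columns
c,sn=np.cos(NA),np.sin(NA)
def pt(v,z,y=NY): return proj(p,[NX-sn*v,y+c*v,z])
print('z0',z0,'nest front top',pt(42.5,26),'back',pt(-42.5,26),'front bottom',pt(42.5,0))
for dy in(-4,-2,0,2,4): print(dy,'bearing front bottom',pt(23+dy,z0))
E
```

```text
[ 512.10242399 -256.91891242   73.59262187] [ 0.01504803  0.16134091 -8.9171204 ] 45.7667
178 [ 0  0 -1  1  1] [155 155 154 156 154] | [ 13 -10  -5  -9  -9  -3]
179 [1 0 0 2 1] [154 155 154 154 155] | [ 12  -4 -11 -14  -4  -6]
180 [1 0 1 2 2] [153 154 154 155 153] | [ 8 -6 -5 -4 -7 -4]
181 [7 6 6 7 7] [146 146 148 147 149] | [ 12  -8  -5  -4  -6 -12]
182 [97 92 80 81 75] [78 81 90 88 93] | [12 -2 -4 -6 -2 -6]
183 [142 148 142 139 135] [56 53 56 57 58] | [20 -7 -7 -9 -5  2]
184 [154 149 146 152 146] [51 52 52 49 52] | [ 72  -8 -10 -11  -4  -4]
185 [150 143 153 153 153] [53 49 43 39 40] | [131  -1  -1  -8  -6   4]
186 [149 145 142 146 147] [53 30 31 28 40] | [137   2  -5  -6 -10  10]
187 [150 138 147 136 145] [53 29 26 29 37] | [147   4  -3   0  -3  14]
188 [151 135 141 127 149] [53 31 29 32 38] | [162   0  -4  -5  -5  19]
189 [150 143 139 150 147] [52 35 35 28 39] | [135  -1  -5  -5  -1  15]
190 [148 147 150 144 141] [53 46 44 42 41] | [141   1  -6  -5 -10  13]
191 [151 146 154 148 156] [51 54 46 43 32] | [140  -1  -8  -5  -6  13]
192 [149 145 148 148 149] [53 55 53 49 39] | [153  17 
[... 588 characters left out ...]
 [134 142 136 154 133] [31 28 30 24 31] | [151 132 157 151 140 148]
202 [60 57 82 80 86] [60 60 50 51 49] | [60 61 75 78 78 79]
203 [ 4  3 18 19 22] [128 128 107 108 102] | [ 1  3 18 18 18 21]
204 [1 0 2 2 3] [134 135 133 131 131] | [2 1 3 2 1 2]
205 [3 0 1 1 0] [138 138 137 139 137] | [ 2 -1  0  2  1  1]
z0 28.392621869851865 nest front top [342.21751767 196.97115686] back [342.4456589  181.81891312] front bottom [342.06616263 202.83952015]
-4 bearing front bottom [342.296349  192.1204279]
-2 bearing front bottom [342.29089225 192.4831971 ]
0 bearing front bottom [342.28542548 192.84663196]
2 bearing front bottom [342.27994867 193.21073431]
4 bearing front bottom [342.27446179 193.57550599]
```

View pics/h2.png

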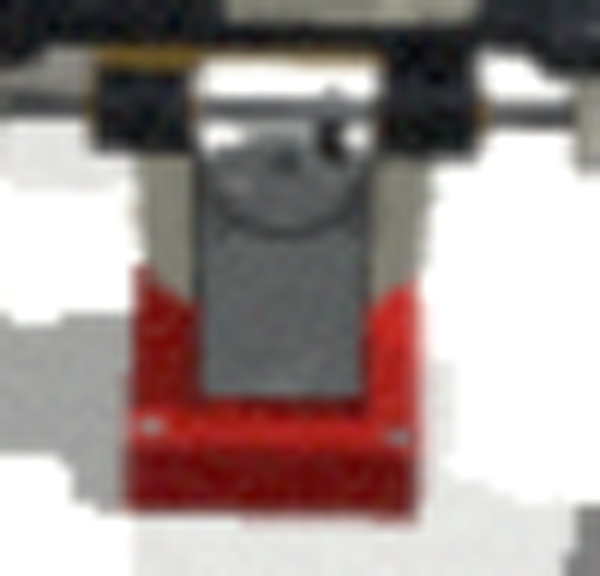

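```bash
python3 - <<'E'
from h import *
import pickle
P=pickle.load(open('P.pkl','rb'));Q=pickle.load(open('Q2.pkl','rb'))
def red(f): f=f.astype(float); return (f[...,0]-f[...,1:].mean(-1))/(f[...,0]+10)*200
R0=red(P['side']['mean']);R1=red(Q['side']['frame'])
print('orig nest cols 328-334, 350-358, and bearing edges')
for row in range(186,197): print(row,np.round(R0[row,328:334]).astype(int),np.round(R0[row,351:358]).astype(int),'|',np.round(R1[row,333:340]).astype(int),np.round(R1[row,346:353]).astype(int), np.round(P['side']['mean'][row,334:338].mean(-1)).astype(int),np.round(P['side']['mean'][row,346:353].mean(-1)).astype(int))
p=P['side']; c,s=np.cos(NA),np.sin(NA)
def pt(u,v,z): return np.round(proj(p,[NX+c*u-s*v,NY+s*u+c*v,z]),2)
print('nest L/R at v=23',pt(42,23,26),pt(-42,23,26),'v=0',pt(42,0,26),pt(-42,0,26)); print('bearing',pt(23,23,29),pt(-23,23,29),pt(23,23,45),pt(-23,23,45))
E
```

```text
orig nest cols 328-334, 350-358, and bearing edges
186 [  1   0  11 101 152 147] [154 150 141  90  25   3   2] | [151 137 148  80   2  -8  -7] [-10 -12 -11  10  93 141 148] [53 50 32 31] [28 24 27 30 40 49 51]
187 [  0   2  21 120 150 151] [150 148 140  91  26   3   1] | [131 147 131  73   4 -12  -6] [ -3  -4  -9  14  91 152 146] [53 48 29 30] [29 27 26 25 37 50 53]
188 [  0   2  27 126 154 151] [148 147 141  91  28   2   1] | [160 162 131  79   0  -4  -5] [ -5  -4  -8  19 116 145 145] [53 49 33 28] [32 30 24 24 38 51 53]
189 [  0   2  28 129 144 146] [149 148 143  98  30   4   2] | [151 135 138  89  -1  -4  -6] [ -1  -1  -2  15 112 142 145] [52 51 37 30] [28 29 28 25 39 51 52]
190 [  0   3  31 125 149 149] [148 148 146  97  31   4   1] | [157 141 137  77   1  -3  -9] [-10  -5 -10  13 114 140 151] [53 50 44 47] [42 27 23 31 41 51 53]
191 [  1  10  56 131 147 148] [149 146 147 100  32   4   1] | [140 140 132  78  -1  -3  -3] [ -6  -4  -7  13 106 142 152] [51 49 46 49] [43 35 26 28 32 51 54]
192 [  2  11  59 135 150 152] [153 147 141 102  30   4   1] | [142 153 132  98  17  10   9] [  1   5   8  29 111 152 151] [53 49 45 47] [49 37 31 27 39 49 54]
193 [  0  11  58 134 147 151] [145 148 147  99  31   2   1] | [143 143 138 131 116 125 119] [101  99 106 126 133 143 139] [52 50 48 46] [47 33 30 33 41 54 54]
194 [ -1  11  56 122 118 133] [148 145 142 100  31   5   2] | [131 151 152 146 150 151 144] [149 148 137 153 142 147 147] [53 51 50 50] [50 40 37 40 47 52 54]
195 [-1 10 52 88 39 88] [141 120 115  96  29   4   3] | [ 88 146 156 142 151 151 153] [146 150 147 147 153 135 121] [56 54 53 52] [55 51 49 53 47 55 60]
196 [  1   9  55 120  97 123] [137  83  47  78  29   3   1] | [122 139 141 154 147 143 144] [152 149 153 150 145 128  80] [51 50 52 51] [52 52 53 50 52 54 68]
nest L/R at v=23 [330.05 193.13] [354.51 193.65] v=0 [330.24 188.99] [354.45 189.51]
bearing [335.59 192.57] [349.   192.85] [335.64 188.9 ] [349.13 189.19]
```

```bash
cat > ins.py <<'E'
from h import *
f=float(open('f.txt').read())
x,y=513.6,-255.8
r.move_l([x,y,73.5],feed=40); r.dwell(.1); b=F(); z=73.5
while z>51.4:
    z-=1.5; z=max(z,51.4)
    r.move_l([x,y,z],feed=30); d=F()-b; s=r.state(); print(round(z,1),np.round(s['eef_pos'],2),np.round(d,1))
    if np.linalg.norm(d)>9: print('STOP');break
print(s['t'])
E
python3 ins.py
```

```text
72.0 [ 513.49 -255.72   71.82] [0.8 0.8 0.1]
70.5 [ 513.76 -255.97   70.9 ] [-0.9 -0.6  5.4]
69.0 [ 513.77 -256.51   70.23] [-3.9 -2.9 13.5]
STOP
46.8667
```

```bash
cat > ins2.py <<'E'
from h import *
import sys
x,y,z=map(float,sys.argv[1:4]); b=np.array([0.,0.,-8.9])
r.move_l([x,y,z],feed=30); r.dwell(.05); print('b',np.round(F(),1))
for i in range(40):
    s=r.state(); d=F()-b; print(round(x,2),round(y,2),round(z,1),np.round(s['eef_pos'],2),np.round(d,1),np.round(s['ft_torque'],2))
    if d[2]>22: print('STOP'); r.move_l([x,y,z+1.5],feed=30); break
    if z<=51.3: break
    if np.linalg.norm(d[:2])>1.8: x+=np.clip(.2*d[0],-.7,.7); y+=np.clip(.2*d[1],-.7,.7)
    if d[2]<8: z=max(51.2,z-1.0 if d[2]>3 or z>69 else z-2)
    r.move_l([x,y,z],feed=30)
print(r.state()['t'])
E
python3 ins2.py 513 -257 71.5
```

```text
b [-0.2 -0.8 -7.3]
513.0 -257.0 71.5 [ 512.77 -256.63   70.7 ] [-0.2 -0.8  1.6] [-0.14 -0.01  0.01]
513.0 -257.0 70.5 [ 512.86 -256.8    70.45] [-1.8  0.6  5.8] [0.15 0.31 0.02]
512.65 -256.88 69.5 [ 512.83 -257.02   70.06] [-3.2  0.7 10.5] [0.27 0.46 0.07]
512.01 -256.74 69.5 [ 512.63 -257.02   70.02] [-0.3  0.6 11.2] [0.23 0.01 0.03]
512.01 -256.74 69.5 [ 512.6  -257.02   69.95] [ 1.3  0.5 13. ] [ 0.21 -0.18 -0.02]
512.01 -256.74 69.5 [ 512.56 -257.04   69.91] [ 1.2  0.7 14.3] [ 0.25 -0.25 -0.04]
512.01 -256.74 69.5 [ 512.57 -257.04   69.92] [ 0.8  0.3 14.5] [ 0.18 -0.25  0.01]
512.01 -256.74 69.5 [ 512.57 -257.02   69.91] [ 1.1 -0.4 14.6] [ 0.21 -0.22 -0.04]
512.01 -256.74 69.5 [ 512.58 -257.05   69.92] [ 1.4 -0.3 14.4] [ 0.22 -0.23  0.  ]
512.01 -256.74 69.5 [ 512.56 -257.02   69.9 ] [ 0.6 -0.2 13.2] [ 0.23 -0.31 -0.09]
512.01 -256.74 69.5 [ 512.59 -257.06   69.94] [ 1.1  0.3 14.1] [ 0.26 -0.32 -0.03]
512.01 -256.74 69.5 [ 512.58 -257.03   69.92] [ 0.8  0.5 14.5] [ 0.19 -0.31  0.01]
512.01 -256.74 69.5 [ 512.56 -257.02   69.9 ] [ 1.5  0.9 14.7] [ 0.25 -0.27  0.07]
512.01 -256.74 
[... 1521 characters left out ...]
0.4  0.4 14.9] [0.16 0.01 0.02]
512.47 -256.73 69.5 [ 512.69 -257.02   69.9 ] [ 0.1  0.3 14.8] [ 0.14 -0.02  0.01]
512.47 -256.73 69.5 [ 512.65 -257.04   69.89] [ 0.  -1.  15.2] [ 0.17 -0.04 -0.01]
512.47 -256.73 69.5 [ 512.68 -257.02   69.9 ] [-0.4  0.2 15.5] [ 0.16 -0.06  0.01]
512.47 -256.73 69.5 [ 512.68 -257.04   69.91] [-0.2 -0.5 14.1] [ 0.22 -0.02 -0.02]
512.47 -256.73 69.5 [ 512.68 -257.02   69.9 ] [ 0.2 -0.5 15.5] [ 0.22 -0.03  0.04]
512.47 -256.73 69.5 [ 512.67 -257.05   69.89] [-0.3 -1.1 14.5] [ 0.2  -0.06  0.02]
512.47 -256.73 69.5 [ 512.67 -257.02   69.88] [-0.4 -0.7 14.9] [0.17 0.   0.03]
512.47 -256.73 69.5 [ 512.68 -257.03   69.9 ] [ 0.2 -0.4 15. ] [ 0.22 -0.02 -0.  ]
57.1667
```

```bash
cat > ins3.py <<'E'
from h import *
x,y,z=512.6,-258.3,70.2
t0=r.state()['t']
r.move_l([x,y,z],feed=30)
for i in range(40):
    s=r.state(); d=np.array(s['contact_force'])-[0,0,-8.9]; T=s['ft_torque']; e=s['eef_pos']
    ry=rx=0
    if d[2]>5: ry=(T[0]-.13*d[1])/d[2]*1e3; rx=-(T[1]+.13*d[0])/d[2]*1e3
    print(round(x,2),round(y,2),round(z,1),np.round(e,2),np.round(d,1),round(rx),round(ry))
    if z<=51.25 or s['t']-t0>5.2: break
    if d[2]>30: z=e[2]+.5
    if abs(ry)>7: y-=.6*np.sign(ry)
    if abs(rx)>7: x-=.5*np.sign(rx)
    if d[2]<9: z=max(51.2,z-(2.2 if e[2]<68 else 1.2))
    elif d[2]>18: z+=.5
    r.move_l([x,y,z],feed=40)
print(r.state()['t'])
E
python3 ins3.py
```

```text
512.6 -258.3 70.2 [ 511.99 -257.96   68.85] [ 1.9 -0.9  0.7] 0 0
512.6 -258.3 69.0 [ 512.05 -257.9    68.09] [ 1.  -0.2 -0.2] 0 0
512.6 -258.3 67.8 [ 512.2  -258.14   67.48] [-0.6 -0.5  0.3] 0 0
512.6 -258.3 65.6 [ 512.37 -258.21   65.38] [-0.6 -0.4  0.9] 0 0
512.6 -258.3 63.4 [ 512.47 -258.23   63.22] [-0.1  0.7  1.1] 0 0
512.6 -258.3 61.2 [ 512.48 -258.23   61.01] [0.2 0.1 0.7] 0 0
512.6 -258.3 59.0 [ 512.48 -258.22   58.82] [-1.  -1.1  0.1] 0 0
512.6 -258.3 56.8 [ 512.49 -258.24   56.62] [-0.9  0.2  0.4] 0 0
512.6 -258.3 54.6 [ 512.48 -258.21   54.39] [0.2 0.1 0.4] 0 0
512.6 -258.3 52.4 [ 512.5  -258.24   52.22] [-0.2 -0.1  1.1] 0 0
512.6 -258.3 51.2 [ 512.78 -258.38   51.41] [0.4 0.1 2.8] 0 0
59.9167
```

```bash
python3 - <<'E'
from h import *
r.move_l([512.6,-258.3,50.9],feed=30); print(F()-[0,0,-8.9])
r.grip(1.0); r.move_l([512.6,-258.3,150],feed=160)
q=r.state()['joint_positions'].copy(); q[0]-=.5; r.move_j(list(q))
p=r.grab_frame('side'); save(p,'end.png'); s=r.state(); print(s['t'],s['contact_force'],s['grip_width'])
f=np.clip(p['frame']*1.6,0,255).astype(np.uint8)[170:300,285:385,::-1]
cv2.imwrite('pics/endc.png',cv2.resize(f,None,fx=4.5,fy=4.5,interpolation=cv2.INTER_CUBIC))
E
```

```text
[0.28590716 0.75273873 7.00368899]
62.975 [ 0.26174747  0.72456076 -0.21098558] 0.9989605070130251
```

View pics/endc.png

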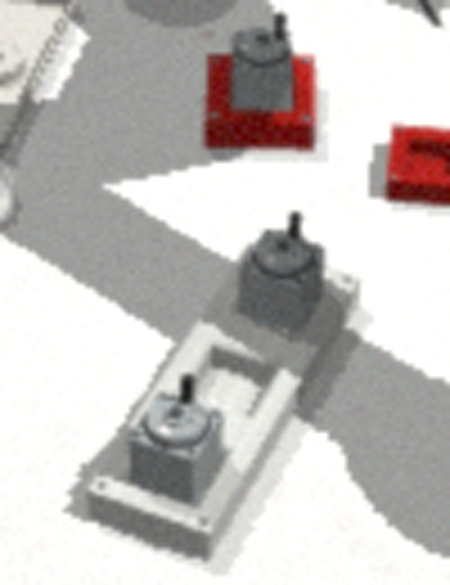

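The worn cartridge stands upright in the large red nest, around pixel (342,192). The two good ones stand in the end pockets with their pins turned away, and the middle pocket is empty. Contact force is near zero and t = 63 s, so I am handing in.

```bash
python3 -c "
from bench import r
r.sign_off(); print(r.state()['t'])"
```

```text
the job is handed in; nothing more can be done
the job is handed in; nothing more can be done
```

The worn cartridge was the one in the middle rack pocket. I moved it to the large red nest and handed the job in with the clock at about 63 of the 72 s allowed; no verdict is reported.

- **Testing:** I pushed each pin with the closed fingertips. The pins in the two end pockets turned about 85–90° at up to about 3 N along the push, judged from the picture overlay. The middle one turned about 35–45° and I stopped it at about 4 N. That force rise was gentle and only just above what the good ones showed. I settled on the middle one because the other two clearly turned freely.
- **Insertion:** My first position for the nest was about 2.5 mm off in y, and the cartridge caught on the chamfer. The vertical force stayed below about 16 N there. I corrected it from the force and torque readings; waiting in the correction loop cost about 10 s. It then slid in with about 1 N and met the floor at the expected height, with about 7 N at the last press before release.
- **Last checks:** The final side picture shows the cartridge upright and seated in the nest, and the two good ones seated in the rack with their pins turned. The gripper is clear, with near-zero contact force. I did not measure the seating of any cartridge to the millimetre, or check the positions of the other things on the bench, after release.

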